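# Switch on the warming plate under the pot

### The arm

A 6-joint arm with a two-finger parallel gripper is mounted at the origin on the work surface. World frame = base frame: x ahead of the robot, y to its left, z up, the work surface at z = 0. Lengths are in m, angles in rad, forces in N, time in s.
With the tool pointing down it reaches from about 0.375 to 0.975 m from the base axis. Payload 3.8 kg.
Tool frame: the origin (TCP) lies midway between the tips of the shut fingers; the grasp point (between the pads) lies 19 mm behind it; z points along the fingers, y is the direction in which the jaws open and shut (so a half turn about z gives the same grasp; the last joint's range is limited). The gripper opens to 85 mm and grips with 20 to 120 N. Pads are 22 mm wide; open, the fingers measure 114 mm over their backs; the gripper's body (76 mm by 85 mm) begins 54 mm behind the grasp point. The pads swing forward as they close: fully open they stand 13 mm farther back than shut.
Start: joints at [-1.141, 0.264, 1.604, -0, 1.274, -0.037], TCP at [0.304, -0.603, 0.231] pointing down, gripper open.
Joint ranges: [-2.63, 2.63], [-0.94, 2.18], [0.31, 2.57], [-1.31, 4.45], [0, 2.66], [-2.55, 2.55]. Speed limits (rad/s): [2.57, 2.57, 3.14, 3.14, 3.14, 3.14].

### API

Orientations are given as a rotation vector (axis times angle).
In Python, from workcell import bot gives the robot as it stands.
- The arm moves only by the tool arm_command, never from a script. Its argument "targets" is text: rows parted by semicolons, each of 7 numbers parted by spaces: the shift along the tool's x, y, z in mm, then the turn, a rotation vector about the tool's x, y, z in degrees, then the opening, from 0 (shut) to 1 (fully open). A call has 1 to 10 rows; each row is the pose to reach, as a shift and turn from the pose commanded when the call began, along the tool's axes at that moment; what a row does not reach only later rows make up. A row lasts 1/12 s, in which the tool goes at most 41.7 mm and 7.16 degrees, less where a joint would pass 70% of its speed; a pose out of reach is approached as far as the arm can. A call with a gripper value outside its range is refused whole. The fingers move at their own pace and stop on an object; "newtons" is the grip in N (left out, the last holds). Time passes only in rows, so rows that repeat a pose let the fingers close. It gives the time, the measured TCP pose, the force and the opening at its end, in the units of the state.
- bot.read_state(): the state, without advancing time (a new reading comes with each control period).
- bot.read_camera(name): name is "scene" or "top" or "wrist"; returns (picture, depth): 384x512x3 uint8, blue, green, red; 384x512 float32, m along the optical axis (not along the pixel's ray), 0 where there is no reading.
- bot.camera_params(name): a dict with "fov_y" (degrees; the focal length in pixels is half the picture's height over the tangent of half this angle, whatever the lens; pixels are square), "cx", "cy" (the principal point, pixels), "k1" (the pictures are not rectified: a ray, as slopes to the right and down, at radius r is drawn at 1 + k1 r^2 times it, then the intrinsics apply), "xyz" and "rotation" of the camera in the world; the wrist camera has in their place "T_tool_cam" (4x4, takes a point from camera to tool coordinates, whose origin is the TCP and whose axes are the flange's). Camera axes: x right, y up, looking along -z (the intrinsics and any distortion apply to the point x, -y, -z); pixel columns grow to the right and rows downward; lengths in m; the calibration is good to about 2 mm. A picture is of the moment at which its call begins: read the wrist's pose just before it. camera_params takes no time and is no camera call.
- bot.finish_job(): hands the job in, once; it reports no verdict.
The state is a dict: "time": time; "q": joint angles; "joint_vel": joint speeds; "joint_torque": joint torques, N m; "tool_pos": TCP position; "tcp_rot": TCP orientation; "wrist_force": force on the tool from outside, world axes, zero at the start; "torque": the same for the moment, N m; "width": opening from 0.0 (shut) to 1.0 (fully open).
Only numpy, scipy, OpenCV 4.12 (cv2) and the standard library are available. Lean on these libraries where they do the work, as an engineer would, in place of code of your own. Each camera call takes 0.05 s, during which the arm holds its last target.

### The job

Warm the covered pot: with your fingertips, nudge the knurled knob in front of the plate it stands on one click clockwise, from off (white dot) to the first setting (yellow dot), without forcing anything. Then press the green start button all the way down and let it come up again. Leave the other knob at off, and leave the pot, bowl, jar and paper cups standing where they are.

Things in the scene. Friction and masses are not known exactly. Their poses are not given: they have to be found in the camera images.
- warmer: double warming plate, fixed: an aluminium case 370 mm deep (x), 600 mm wide (y), top face 70 mm above the table. Origin: centre of its underside; z up, -x is its front, towards the robot, +y its left. Two dark round plates 196 mm across, centred at (60, +150) and (60, -150) mm, their top 72 mm up; a control strip along the front carries a knob in front of each plate and the start button between the knobs.
- knob_left_top (a point): centre of the flat top of the left (+y) knurled black knob: diameter 60 mm, 28 mm tall, at (-130, +150, 98) mm in the warmer's frame, upright axis. A white pointer line on top faces one of three dots on the strip before it. A steel guard collar 25 mm tall, 8 mm off the rim round the far half, leaves no room to grip it; the near half of the rim and the top are free to a fingertip.
- knob_right_top (a point): centre of the flat top of the right (-y) knurled black knob: diameter 60 mm, 28 mm tall, at (-130, -150, 98) mm in the warmer's frame, upright axis. A white pointer line on top faces one of three dots on the strip before it. A steel guard collar 25 mm tall, 8 mm off the rim round the far half, leaves no room to grip it; the near half of the rim and the top are free to a fingertip.
- knob_left (a joint): angle (rad) of the left knob, growing clockwise seen from above. Clicks at 0 (off: white dot, front right, -x -y of the warmer), 0.785 (first setting: yellow dot, front, -x) and 1.571 (red dot, front left). A spring resists with up to 0.06 N m; past 0.39 rad it snaps on by itself to the first setting; a like hump to the next tops out at 1.18 rad.
- knob_right (a joint): angle (rad) of the right knob; clicks and feel as for the left. To turn either: press a fingertip on the top with 8 to 14 N (friction 0.5 or more), 15 to 20 mm off the axis, and carry it round in an arc, or push on the near rim and draw sideways. Let go once it has snapped.
- start_top (a point): centre of the top of the round green start button, 32 mm across, in a dark housing at (-130, 0) mm in the warmer's frame, half-way between the knobs; pressed straight down.
- start (a joint): travel (m) of the start button: 0 up, 0.006 fully down; a spring brings it up again; fully down takes 5 N.
- pot_mid (a point): steel pot with a lid, 196 mm across and 140 mm tall with its black lid knob, two side handles, 2 kg; it stands on one of the two plates and shows which knob is meant. The point lies on its axis 60 mm above its underside.
- bowl_mid (a point): empty white bowl 180 mm across, 75 mm tall, standing on the other plate; the point lies on its axis 37 mm above its underside.
- cups_mid (a point): stack of white paper baking cups, 50 mm across, 56 mm tall, standing at one end of the control strip, about 110 mm outside the nearer knob's axis; the point is its centre.
- jar_mid (a point): amber jar with a steel cap, 42 mm across, 62 mm tall, standing at the other end of the control strip; the point is its centre.

How it is judged:
On the way, in this order (a step that is already met when the one before it is completed fails the run):
1. the knob of the plate under the pot has clicked into the first setting (((y of pot_mid in the frame of warmer above 0 m and value of joint knob_left between 0.6354 and 0.9354 rad and value of joint knob_right between -0.15 and 0.15 rad) or (y of pot_mid in the frame of warmer below 0 m and value of joint knob_right between 0.6354 and 0.9354 rad and value of joint knob_left between -0.15 and 0.15 rad))), for 0.2 s.
2. the start button is pressed all the way down (((y of pot_mid in the frame of warmer above 0 m and value of joint knob_left between 0.6354 and 0.9354 rad and value of joint knob_right between -0.15 and 0.15 rad) or (y of pot_mid in the frame of warmer below 0 m and value of joint knob_right between 0.6354 and 0.9354 rad and value of joint knob_left between -0.15 and 0.15 rad)) and value of joint start above 0.005 m), for 0.05 s.
At the end, for the whole second after the job is handed in: the knob in front of the pot's plate rests in the first setting (0.785 rad within 0.15), the other knob at off (within 0.15), the start button is up again (less than 1.5 mm down), and pot, bowl, cups and jar are within 20 mm of where they stood (((y of pot_mid in the frame of warmer above 0 m and value of joint knob_left between 0.6354 and 0.9354 rad and value of joint knob_right between -0.15 and 0.15 rad) or (y of pot_mid in the frame of warmer below 0 m and value of joint knob_right between 0.6354 and 0.9354 rad and value of joint knob_left between -0.15 and 0.15 rad)) and value of joint start below 0.0015 m and distance of each of pot_mid, bowl_mid, cups_mid, jar_mid from where it was at the start of the episode below 0.02 m); the robot touches nothing.
It fails at once if the start button is pressed before the pot's knob is set (value of joint start above 0.003 m and not ((y of pot_mid in the frame of warmer above 0 m and value of joint knob_left between 0.6354 and 0.9354 rad and value of joint knob_right between -0.15 and 0.15 rad) or (y of pot_mid in the frame of warmer below 0 m and value of joint knob_right between 0.6354 and 0.9354 rad and value of joint knob_left between -0.15 and 0.15 rad))).
It fails at once if the other knob is turned away from off ((y of pot_mid in the frame of warmer above 0 m and value of joint knob_right above 0.35 rad) or (y of pot_mid in the frame of warmer below 0 m and value of joint knob_left above 0.35 rad)).
It fails at once if the warmer or one of its controls is forced (more than 40 N) (contact force between the arm and warmer above 40 N).
It fails at once if a bystander is lifted, carried or knocked away (more than 20 mm) (distance of any of pot_mid, bowl_mid, cups_mid, jar_mid from where it was at the start of the episode above 0.02 m).
It also fails if it takes over 45 s, if anything falls off the work surface, if the arm or the gripper's body presses on something with over 40 N, if the wrist force passes 120 N, or if a joint passes its speed limit or range.

## Working session

There is one attempt and no reset: what is moved stays moved. The work goes in short steps, Python scripts to look and compute and a tool call to move; the robot and the scene stay as the last step left them, time stands still between calls to the robot, and variables do not carry over. Pictures are saved under pics/ and viewed, and the job is handed in when it is done.

Besides the shell and the picture viewer there is one more tool, called after "Emit:" by a JSON object that holds its "name" and its "arguments", one argument or row to a line. arm_command: Moves the arm, as the interface text tells. Its arguments: {"type":"object","properties":{"targets":{"type":"string"},"newtons":{"type":"number"}},"required":["targets"]}

```bash
mkdir -p pics; cat > h.py <<'E'
import numpy as np, cv2
from workcell import bot
from scipy.spatial.transform import Rotation as R
def K(p): 
    f=192/np.tan(np.radians(p['fov_y'])/2); return np.array([[f,0,p['cx']],[0,f,p['cy']],[0,0,1.]])
def campose(name):
    p=bot.camera_params(name)
    if name=='wrist':
        s=bot.read_state(); T=np.eye(4); T[:3,:3]=R.from_rotvec(s['tcp_rot']).as_matrix(); T[:3,3]=s['tool_pos']
        return p,T@np.array(p['T_tool_cam'])
    T=np.eye(4); r=np.array(p['rotation']); T[:3,:3]=r if r.shape==(3,3) else R.from_rotvec(r).as_matrix(); T[:3,3]=p['xyz']
    return p,T
def ray(p,T,u,v):
    # k1 only: r_d = r(1+k1 r^2)
    n=cv2.undistortPoints(np.array([[[u,v]]],float),K(p),np.array([p['k1'],0,0,0.]))[0,0]
    return T[:3,:3]@np.array([n[0],-n[1],-1]), T[:3,3]
def at_z(p,T,u,v,z):
    d,o=ray(p,T,u,v); return o+d*(z-o[2])/d[2]
def at_depth(p,T,u,v,D):
    d,o=ray(p,T,u,v); return o+d*D
def proj(p,T,X):
    c=T[:3,:3].T@(np.array(X)-T[:3,3]); x,y=c[0]/-c[2],-c[1]/-c[2]
    s=1+p['k1']*(x*x+y*y); k=K(p); return k[0,0]*x*s+k[0,2],k[1,1]*y*s+k[1,2]
E
python3 - <<'E'
from h import *
print(bot.read_state())
for n in ['scene','top','wrist']:
    p,T=campose(n); print(n,p)
    im,d=bot.read_camera(n); cv2.imwrite(f'pics/{n}0.png',im); np.savez(f'{n}0.npz',d=d,im=im,T=T)
E
```

```text
{'time': 0.0, 'q': array([-1.14091618e+00,  2.64781798e-01,  1.60537902e+00, -5.61664144e-06,
        1.27367563e+00, -3.68812329e-02]), 'joint_vel': array([ 0.00204651,  0.00026374,  0.00031076, -0.00042625, -0.00015253,
       -0.0011141 ]), 'joint_torque': array([ 8.73797362e-04, -5.15105367e+01, -3.67317009e+01,  8.52141943e-05,
        1.29033043e-02,  1.11025250e-05]), 'tool_pos': array([ 0.30345295, -0.60213131,  0.22994   ]), 'tcp_rot': array([-3.05428382e+00, -7.26043282e-01,  6.95903665e-04]), 'wrist_force': array([-0.14651522, -0.32465261,  0.8168373 ]), 'torque': array([ 0.04584134, -0.06787966, -0.00971024]), 'width': 0.9974672795017269}
scene {'fov_y': 56.34132937988141, 'cx': 257.19416524186875, 'cy': 188.00456023015576, 'k1': -0.1008737779989399, 'xyz': array([1.01124288, 0.37882574, 0.87959068]), 'rotation': array([0.3281202 , 0.70577578, 2.16733744])}
top {'fov_y': 52.371150043902496, 'cx': 251.47757609001638, 'cy': 194.00246110213902, 'k1': -0.0868878035868984, 'xyz': array([0.54990744, 0.03613165, 1.11376147]), 'rotation': array([ 0.03057426, -0.05813922, -1.5746305 ])}
wrist {'fov_y': 68.47581534402148, 'cx': 252.60670209839117, 'cy': 191.8329531701523, 'k1': 0.024216997177113286, 'T_tool_cam': array([[-4.90081292e-05,  9.60918092e-01,  2.76832833e-01,
         6.98387453e-02],
       [ 9.99999997e-01,  3.22541192e-05,  6.50737928e-05,
        -4.49898472e-05],
       [ 5.36015856e-05,  2.76832836e-01, -9.60918091e-01,
        -1.42284441e-01],
       [ 0.00000000e+00,  0.00000000e+00,  0.00000000e+00,
         1.00000000e+00]])}
```

View pics/top0.png

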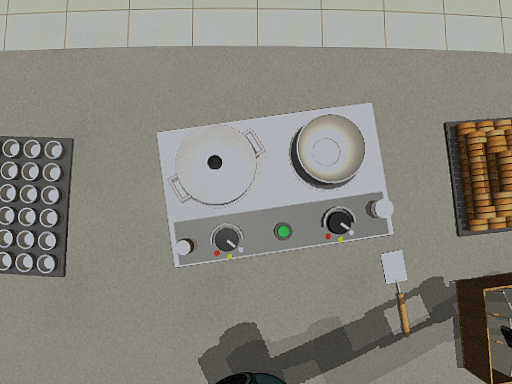

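View pics/scene0.png

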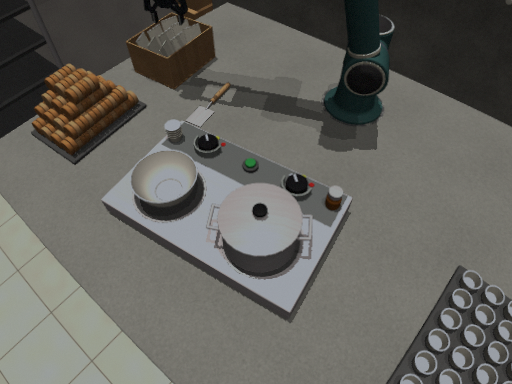

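The top view shows the pot on the left (+y) plate with its knob near (227,239), the button near (283,231), and the right knob near (340,221). The jar is at about (183,247) and the cups at (381,208). I'll enlarge it to read these more closely.

```bash
python3 - <<'E'
from h import *
im=np.load('top0.npz')['im']
c=im[190:275,165:295]; cv2.imwrite('pics/c1.png',cv2.resize(c,None,fx=6,fy=6,interpolation=cv2.INTER_CUBIC))
c=im[175:260,270:400]; cv2.imwrite('pics/c2.png',cv2.resize(c,None,fx=6,fy=6,interpolation=cv2.INTER_CUBIC))
E
```

```text
(no output)
```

View pics/c1.png

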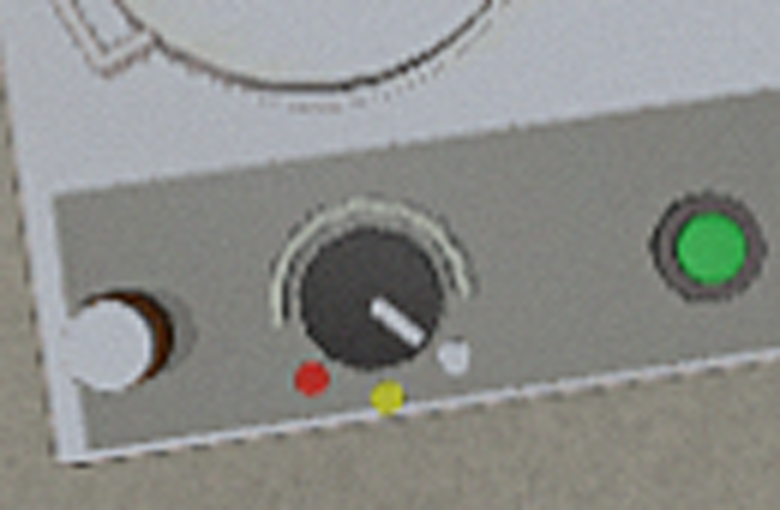

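View pics/c2.png

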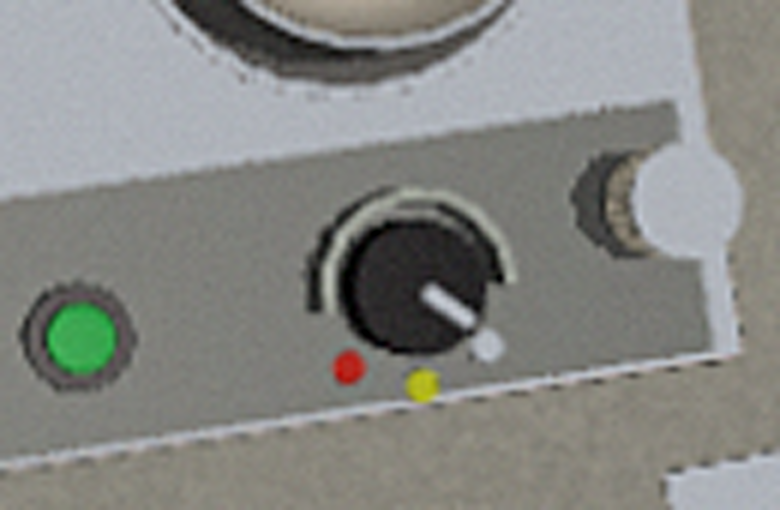

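```bash
python3 - <<'E'
from h import *
p,T=campose('top'); z=np.load('top0.npz'); d=z['d']
def px(c,ox,oy): return ox+(c[0]+.5)/6-.5, oy+(c[1]+.5)/6-.5
L=px((371,298),165,190); Rr=px((412,285),270,175); B=px((711,248),165,190)
for n,q in [('L',L),('R',Rr),('B',B)]:
    D=np.median(d[int(q[1])-2:int(q[1])+3,int(q[0])-2:int(q[0])+3]); print(n,q,'depth pt',at_depth(p,T,*q,D).round(4),'z98',at_z(p,T,*q,.098).round(4))
l=at_z(p,T,*L,.098);r=at_z(p,T,*Rr,.098); print(np.linalg.norm(l-r)); v=(l-r)/np.linalg.norm(l-r); yaw=np.arctan2(-v[0],v[1]); print('yaw',np.degrees(yaw),'mid',(l+r)/2)
for n,q in [('whitedot',px((454,358),165,190)),('yellow',px((387,398),165,190)),('red',px((312,379),165,190))]:
  w=at_z(p,T,*q,.07); e=w-l; print(n,w.round(4),np.linalg.norm(e[:2]), np.degrees(np.arctan2(e[1],e[0])-yaw)%360)
# scene check
p2,T2=campose('scene')
for X in (l,r,(l+r)/2): print(proj(p2,T2,X))
s=bot.read_state(); M=R.from_rotvec(s['tcp_rot']).as_matrix(); print(M.round(3), s['time'])
E
```

```text
L (226.41666666666666, 239.25) depth pt [0.4902 0.0836 0.0985] z98 [0.4901 0.0837 0.098 ]
R (338.25, 222.08333333333334) depth pt [ 0.5328 -0.2087  0.0981] z98 [ 0.5328 -0.2087  0.098 ]
B (283.0833333333333, 230.91666666666666) depth pt [ 0.5106 -0.0642  0.0916] z98 [ 0.5108 -0.0635  0.098 ]
0.29543965355753327
yaw 8.295848427014233 mid [ 0.51144712 -0.06251389  0.098     ]
whitedot [0.4618 0.0483 0.07  ] 0.045365568027686945 222.99825646689524
yellow [0.4442 0.078  0.07  ] 0.046232927469682675 178.72923473965741
red [0.4528 0.1112 0.07  ] 0.04640145705214883 135.2912122665809
(np.float64(295.91328723916075), np.float64(181.09211179966945))
(np.float64(208.03014382450434), np.float64(140.64962731437595))
(np.float64(249.96342388325272), np.float64(159.90094958446474))
[[ 0.893  0.45  -0.001]
 [ 0.45  -0.893  0.002]
 [ 0.    -0.002 -1.   ]] 0.15
```

```bash
cat >> h.py <<'E'
def shift(target,yaw=None):
    s=bot.read_state(); M=R.from_rotvec(s['tcp_rot']).as_matrix(); 
    print('t',s['time'],'pos',s['tool_pos'].round(4),'F',s['wrist_force'].round(2),'w',round(s['width'],3),'q',s['q'].round(2),'toolx yaw',np.degrees(np.arctan2(M[1,0],M[0,0])).round(2),'tilt',M[:,2].round(4))
    print('shift mm',(M.T@(np.array(target)-s['tool_pos'])*1000).round(1))
E
python3 -c "
from h import *
shift([.490,.084,.21])"
```

```text
t 0.15 pos [ 0.3035 -0.6023  0.2302] F [0.65 0.32 0.19] w 0.999 q [-1.14  0.26  1.61  0.    1.27 -0.04] toolx yaw 26.74 tilt [-7.0e-04  1.7e-03 -1.0e+00]
shift mm [ 475.3 -528.9   21.2]
```

Emit:
{"name": "arm_command", "arguments": {
  "targets": "475 -529 0 0 0 0 0.35;475 -529 0 0 0 0 0.35;475 -529 0 0 0 0 0.35;475 -529 0 0 0 0 0.35;475 -529 0 0 0 0 0.35;475 -529 0 0 0 0 0.35;475 -529 0 0 0 0 0.35;475 -529 0 0 0 0 0.35;475 -529 0 0 0 0 0.35;475 -529 0 0 0 0 0.35",
  "newtons": 40
}}

```text
time: 0.98
tool_pos: [0.4126, -0.1987, 0.2311]
tcp_rot: [3.057, 0.726, 0.0]
wrist_force: [0.9, 1.2, 0.7]
width: 0.351
```

```bash
python3 -c "
from h import *
shift([.490,.084,.22])"
```

```text
t 0.9833 pos [ 0.4126 -0.1987  0.2311] F [0.94 1.2  0.67] w 0.351 q [-0.5  -0.16  2.05  0.    1.25  0.6 ] toolx yaw 26.71 tilt [ 2.e-04  0.e+00 -1.e+00]
shift mm [ 196.2 -217.7   11.2]
```

Emit:
{"name": "arm_command", "arguments": {
  "targets": "196 -218 11 0 0 0 0.35;196 -218 11 0 0 0 0.35;196 -218 11 0 0 0 0.35;196 -218 11 0 0 0 0.35;196 -218 11 0 0 0 0.35;196 -218 11 0 0 0 0.35;196 -218 11 0 0 0 0.35;196 -218 11 0 0 0 0.35;196 -218 11 0 0 0 0.35;196 -218 11 0 0 0 0.35"
}}

```text
time: 1.82
tool_pos: [0.4893, 0.0822, 0.2199]
tcp_rot: [3.055, 0.729, -0.002]
wrist_force: [-0.7, -0.1, 0.3]
width: 0.346
```

```bash
python3 -c "
from h import *
shift([.490,.084,.12])
p,T=campose('wrist')
im,d=bot.read_camera('wrist'); np.savez('wrist1.npz',im=im,d=d,T=T)
print(proj(p,T,[.490,.084,.098]),proj(p,T,[.511,-.064,.092]))
cv2.imwrite('pics/w1.png',im)"
```

```text
t 1.8167 pos [0.4893 0.0822 0.2199] F [-0.69 -0.08  0.31] w 0.346 q [ 0.12 -0.07  1.99 -0.    1.22  1.22] toolx yaw 26.83 tilt [-1.1e-03 -8.0e-04 -1.0e+00]
shift mm [ 1.6 -1.3 99.9]
(np.float64(251.28916535724346), np.float64(184.00992055999615)) (np.float64(389.00991943741195), np.float64(227.7322226756982))
```

View pics/w1.png

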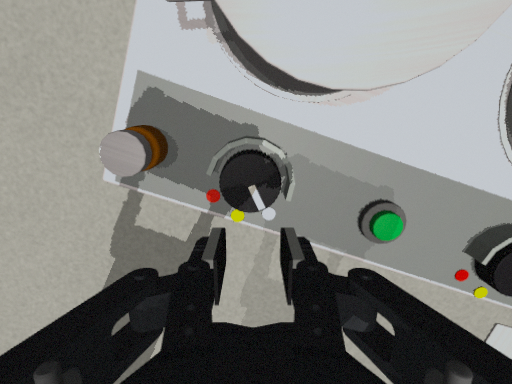

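```bash
python3 -c "
from h import *
z=np.load('wrist1.npz'); im=z['im']
cv2.imwrite('pics/c3.png',cv2.resize(im[130:310,150:410],None,fx=3,fy=3,interpolation=cv2.INTER_CUBIC))"
```

```text
(no output)
```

View pics/c3.png

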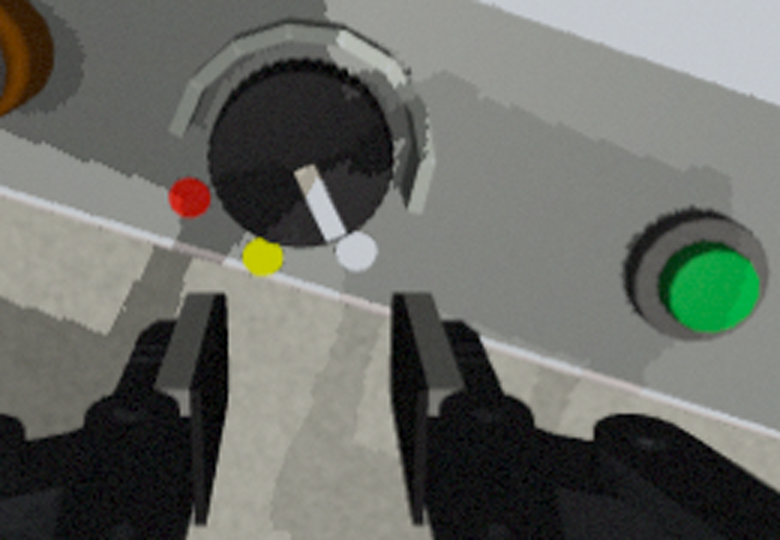

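```bash
python3 -c "
from h import *
z=np.load('wrist1.npz'); T=z['T']; d=z['d']; p,_=campose('wrist')
print(at_z(p,T,250,181.7,.098).round(4), at_z(p,T,387.5,225.8,.0915).round(4), at_depth(p,T,387.5,225.8,np.median(d[222:230,383:391])).round(4),at_depth(p,T,250,175,np.median(d[172:178,246:254])).round(4))
shift([.4912,.0835,.125])"
```

```text
[0.4915 0.0861 0.098 ] [ 0.512  -0.0617  0.0915] [ 0.5121 -0.0615  0.0919] [0.4973 0.0891 0.0977]
t 1.8667 pos [0.4893 0.0815 0.2199] F [-0.22  0.06 -0.65] w 0.349 q [ 0.12 -0.07  1.99 -0.    1.22  1.22] toolx yaw 26.74 tilt [-9.e-04 -7.e-04 -1.e+00]
shift mm [ 2.7 -1.  94.9]
```

Emit:
{"name": "arm_command", "arguments": {
  "targets": "3.4 -2.7 35 0 0 0 0.35;3.4 -2.7 65 0 0 0 0.35;3.4 -2.7 85 0 0 0 0.35;3.4 -2.7 95 0 0 0 0.35;3.4 -2.7 100 0 0 0 0.35;3.4 -2.7 104 0 0 0 0.35;3.4 -2.7 104 0 0 0 0.35;3.4 -2.7 104 0 0 0 0.35"
}}

```text
time: 2.53
tool_pos: [0.4927, 0.0859, 0.1176]
tcp_rot: [3.056, 0.725, 0.003]
wrist_force: [0.0, 0.0, -0.3]
width: 0.351
```

```bash
python3 -c "
from h import *
shift([.491,.0853,.100])
p,T=campose('wrist')
im,d=bot.read_camera('wrist'); np.savez('wrist2.npz',im=im,d=d,T=T)
cv2.imwrite('pics/w2.png',im)"
```

```text
t 2.5333 pos [0.4927 0.0859 0.1176] F [ 0.05  0.05 -0.33] w 0.351 q [ 0.12  0.03  2.09 -0.    1.02  1.23] toolx yaw 26.7 tilt [ 2.2e-03  3.0e-04 -1.0e+00]
shift mm [-1.8 -0.2 17.6]
```

View pics/w2.png

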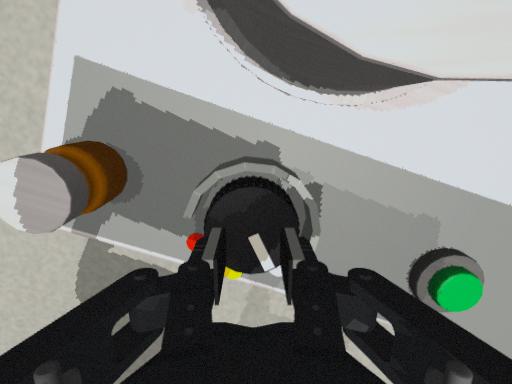

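```bash
python3 -c "
from h import *
z=np.load('wrist2.npz'); T=z['T']; p,_=campose('wrist'); im=z['im'].copy()
for a in np.linspace(0,6.28,40):
    u,v=proj(p,T,[.491+.03*np.cos(a),.0853+.03*np.sin(a),.098]); cv2.circle(im,(int(round(u)),int(round(v))),0,(0,0,255),-1)
cv2.imwrite('pics/c4.png',cv2.resize(im[150:310,150:350],None,fx=4,fy=4))"
```

```text
(no output)
```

View pics/c4.png

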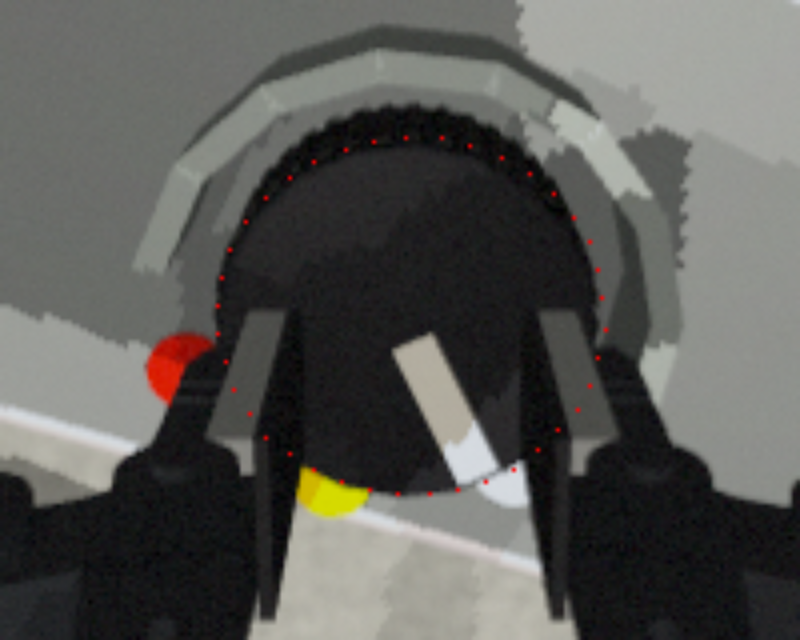

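Emit:
{"name": "arm_command", "arguments": {
  "targets": "-1.8 -0.2 6 0 0 0 0.35;-1.8 -0.2 12 0 0 0 0.35;-1.8 -0.2 16 0 0 0 0.35;-1.8 -0.2 17 0 0 0 0.35;-1.8 -0.2 17 0 0 0 0.35"
}}

```text
time: 3.0
tool_pos: [0.4893, 0.0856, 0.0985]
tcp_rot: [-3.056, -0.727, 0.002]
wrist_force: [0.5, 0.6, -0.4]
width: 0.351
```

Emit:
{"name": "arm_command", "arguments": {
  "targets": "0 0 0.5 0 0 0 0.35;0 0 1 0 0 0 0.35;0 0 1 0 0 0 0.35"
}}

```text
time: 3.25
tool_pos: [0.49, 0.0856, 0.0983]
tcp_rot: [-3.056, -0.727, -0.0]
wrist_force: [0.7, -0.1, 0.8]
width: 0.353
```

Emit:
{"name": "arm_command", "arguments": {
  "targets": "0 0 0.5 0 0 0 0.35;0 0 1 0 0 0 0.35;0 0 1 0 0 0 0.35"
}}

```text
time: 3.5
tool_pos: [0.4901, 0.0856, 0.0976]
tcp_rot: [3.056, 0.727, 0.001]
wrist_force: [0.3, 0.1, 2.3]
width: 0.349
```

Emit:
{"name": "arm_command", "arguments": {
  "targets": "0 0 0.5 0 0 0 0.35;0 0 1 0 0 0 0.35;0 0 1 0 0 0 0.35"
}}

```text
time: 3.75
tool_pos: [0.4901, 0.0856, 0.0975]
tcp_rot: [-3.056, -0.727, -0.0]
wrist_force: [-3.0, -0.0, 7.4]
width: 0.351
```

Emit:
{"name": "arm_command", "arguments": {
  "targets": "0 0 0.5 0 0 0 0.35;0 0 1 0 0 0 0.35;0 0 1 0 0 0 0.35"
}}

```text
time: 4.0
tool_pos: [0.4902, 0.0856, 0.0975]
tcp_rot: [-3.056, -0.727, -0.0]
wrist_force: [-5.3, -1.0, 14.1]
width: 0.355
```

Emit:
{"name": "arm_command", "arguments": {
  "targets": "0 0 0 0 0 4 0.35;0 0 0 0 0 8 0.35;0 0 0 0 0 12 0.35;0 0 0 0 0 16 0.35;0 0 0 0 0 20 0.35"
}}

```text
time: 4.42
tool_pos: [0.4903, 0.0856, 0.0975]
tcp_rot: [3.136, 0.18, 0.001]
wrist_force: [-5.4, -1.0, 14.6]
width: 0.349
```

```bash
python3 -c "
from h import *
shift([.491,.0853,.100]); print(bot.read_state()['torque'])
im,d=bot.read_camera('wrist')
cv2.imwrite('pics/w3.png',im)"
```

```text
t 4.4167 pos [0.4903 0.0856 0.0975] F [-5.42 -0.97 14.64] w 0.349 q [ 0.12  0.06  2.11 -0.    0.98  1.58] toolx yaw 6.56 tilt [ 5.e-04 -1.e-04 -1.e+00]
shift mm [ 0.7  0.3 -2.5]
[-0.15210512  0.99035772  0.00658914]
```

View pics/w3.png

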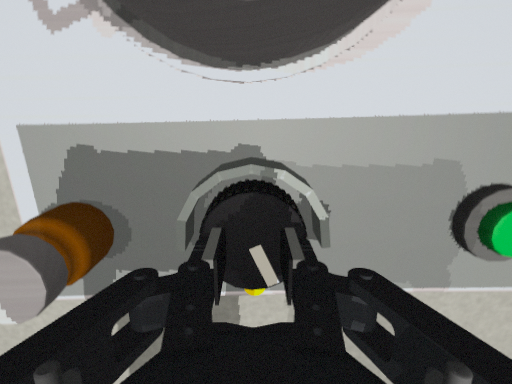

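The pointer, at about (255,247) to (275,283), holds the same angle to the fingers as before, so the knob is turning with them.

Emit:
{"name": "arm_command", "arguments": {
  "targets": "0 0 0 0 0 4 0.35;0 0 0 0 0 8 0.35;0 0 0 0 0 12 0.35;0 0 0 0 0 16 0.35;0 0 0 0 0 20 0.35;0 0 0 0 0 23 0.35;0 0 0 0 0 23 0.35;0 0 0 0 0 23 0.35"
}}

```text
time: 5.13
tool_pos: [0.4902, 0.0855, 0.0974]
tcp_rot: [3.11, -0.444, 0.001]
wrist_force: [-6.1, -0.5, 14.5]
width: 0.349
```

```bash
python3 -c "
from h import *
shift([.491,.0853,.100]); print(bot.read_state()['torque'])
im,d=bot.read_camera('wrist')
cv2.imwrite('pics/w4.png',im)"
```

```text
t 5.1333 pos [0.4902 0.0855 0.0974] F [-6.12 -0.49 14.47] w 0.349 q [ 0.12  0.06  2.11 -0.    0.98  1.98] toolx yaw -16.26 tilt [ 5.e-04 -2.e-04 -1.e+00]
shift mm [ 0.8 -0.  -2.6]
[-0.24759409  0.98984929 -0.0051632 ]
```

View pics/w4.png

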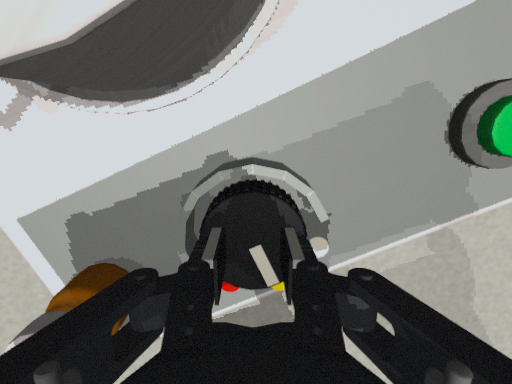

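The pointer now ends near (275,285), at the yellow dot (278,286). I'll lift straight up.

Emit:
{"name": "arm_command", "arguments": {
  "targets": "0 0 -1 0 0 0 0.35;0 0 -2 0 0 0 0.35;0 0 -4 0 0 0 0.35;0 0 -10 0 0 0 0.35;0 0 -30 0 0 0 0.35;0 0 -60 0 0 0 0.35;0 0 -80 0 0 0 0.35;0 0 -80 0 0 0 0.35;0 0 -80 0 0 0 0.35"
}}

```text
time: 5.93
tool_pos: [0.4913, 0.0857, 0.1771]
tcp_rot: [-3.109, 0.444, -0.006]
wrist_force: [-0.1, 0.1, -0.8]
width: 0.348
```

```bash
python3 -c "
from h import *
shift([.5115,-.0630,.17])
p,T=campose('wrist')
im,d=bot.read_camera('wrist')
cv2.imwrite('pics/w5.png',im)"
```

```text
t 5.9333 pos [0.4913 0.0857 0.1771] F [-0.14  0.07 -0.84] w 0.348 q [ 0.12 -0.03  2.04  0.    1.13  1.98] toolx yaw -16.25 tilt [ 3.8e-03  5.0e-04 -1.0e+00]
shift mm [ 61.  137.1   7.1]
```

View pics/w5.png

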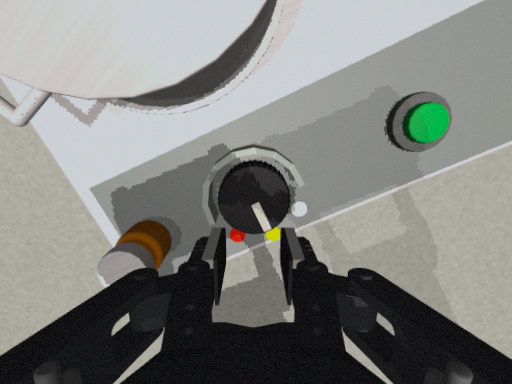

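The pointer rests at the yellow dot after letting go. Next is the button, with the fingers shut.

Emit:
{"name": "arm_command", "arguments": {
  "targets": "61 137 0 0 0 0 0;61 137 0 0 0 0 0;61 137 0 0 0 0 0;61 137 0 0 0 0 0;61 137 0 0 0 0 0;61 137 20 0 0 0 0;61 137 35 0 0 0 0;61 137 45 0 0 0 0;61 137 45 0 0 0 0;61 137 45 0 0 0 0"
}}

```text
time: 6.82
tool_pos: [0.5089, -0.0623, 0.1289]
tcp_rot: [-3.11, 0.443, 0.005]
wrist_force: [0.3, -0.6, -0.1]
width: -0.0
```

```bash
python3 -c "
from h import *
shift([.5115,-.0630,.0955])
p,T=campose('wrist')
im,d=bot.read_camera('wrist')
for a in np.linspace(0,6.28,30):
    u,v=proj(p,T,[.5115+.016*np.cos(a),-.063+.016*np.sin(a),.0916]); cv2.circle(im,(int(round(u)),int(round(v))),0,(0,0,255),-1)
cv2.imwrite('pics/w6.png',cv2.resize(im[150:330,150:350],None,fx=3,fy=3))"
```

```text
t 6.8167 pos [ 0.5089 -0.0623  0.1289] F [ 0.31 -0.63 -0.09] w -0.0 q [-0.17  0.05  2.05  0.    1.05  1.68] toolx yaw -16.23 tilt [-3.2e-03  7.0e-04 -1.0e+00]
shift mm [ 2.8 -0.1 33.4]
```

View pics/w6.png

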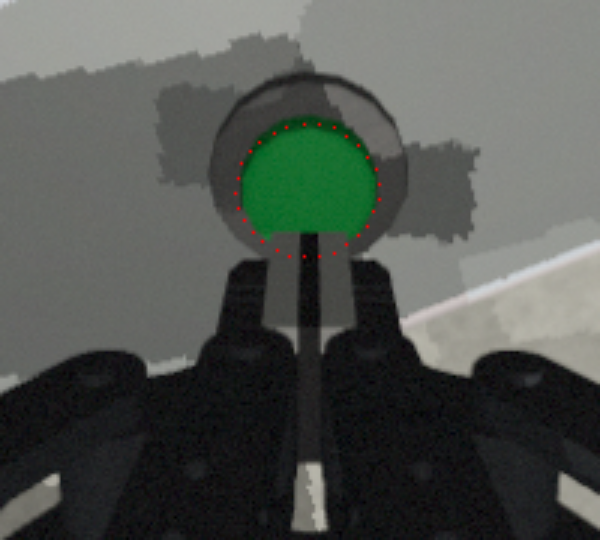

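The button and the projected circle agree, so I'll press down.

Emit:
{"name": "arm_command", "arguments": {
  "targets": "1.5 0 10 0 0 0 0;1.5 0 20 0 0 0 0;1.5 0 28 0 0 0 0;1.5 0 33 0 0 0 0;1.5 0 36 0 0 0 0;1.5 0 38 0 0 0 0;1.5 0 38 0 0 0 0"
}}

```text
time: 7.45
tool_pos: [0.5111, -0.0634, 0.0918]
tcp_rot: [-3.11, 0.444, 0.002]
wrist_force: [-1.5, 0.6, 1.8]
width: 0.0
```

Emit:
{"name": "arm_command", "arguments": {
  "targets": "0 0 1 0 0 0 0;0 0 2 0 0 0 0;0 0 3 0 0 0 0;0 0 4 0 0 0 0;0 0 4 0 0 0 0"
}}

```text
time: 7.87
tool_pos: [0.5118, -0.0635, 0.0886]
tcp_rot: [3.11, -0.444, 0.001]
wrist_force: [-1.4, 0.2, 3.1]
width: 0.001
```

Emit:
{"name": "arm_command", "arguments": {
  "targets": "0 0 1 0 0 0 0;0 0 2 0 0 0 0;0 0 3 0 0 0 0;0 0 3 0 0 0 0"
}}

```text
time: 8.2
tool_pos: [0.5119, -0.0635, 0.086]
tcp_rot: [3.11, -0.444, 0.001]
wrist_force: [-2.2, 0.1, 7.4]
width: -0.001
```

Emit:
{"name": "arm_command", "arguments": {
  "targets": "0 0 1 0 0 0 0;0 0 1 0 0 0 0;0 0 1 0 0 0 0"
}}

```text
time: 8.45
tool_pos: [0.5119, -0.0636, 0.0859]
tcp_rot: [3.11, -0.444, 0.001]
wrist_force: [-5.5, 1.4, 13.0]
width: 0.002
```

The force is now rising sharply with no further travel (tip at z 0.0859, 13 N), so the button is at its stop. I'll release and lift.

Emit:
{"name": "arm_command", "arguments": {
  "targets": "0 0 -2 0 0 0 0;0 0 -6 0 0 0 0;0 0 -12 0 0 0 0;0 0 -30 0 0 0 0;0 0 -60 0 0 0 0;0 0 -90 0 0 0 0;0 0 -120 0 0 0 0;0 0 -140 0 0 0 0;0 0 -140 0 0 0 0;0 0 -140 0 0 0 0"
}}

```text
time: 9.28
tool_pos: [0.5125, -0.0636, 0.2257]
tcp_rot: [3.11, -0.444, 0.005]
wrist_force: [-0.3, 0.0, -0.7]
width: 0.002
```

Emit:
{"name": "arm_command", "arguments": {
  "targets": "-40 90 0 0 0 0 0;-40 90 0 0 0 0 0;-40 90 0 0 0 0 0;-40 90 0 0 0 0 0"
}}

```text
time: 9.62
tool_pos: [0.4446, -0.1401, 0.2217]
tcp_rot: [3.109, -0.449, -0.008]
wrist_force: [0.7, -0.2, -0.1]
width: 0.002
```

```bash
python3 -c "
from h import *
shift([.5,0,.2])
for n in ('wrist','top','scene'):
    im,d=bot.read_camera(n); cv2.imwrite(f'pics/{n}9.png',im); np.savez(n+'9.npz',im=im,d=d)
"
```

```text
t 9.6167 pos [ 0.4446 -0.1401  0.2217] F [ 0.75 -0.15 -0.07] w 0.002 q [-0.36 -0.13  2.04 -0.    1.24  1.5 ] toolx yaw -16.43 tilt [-4.8e-03  5.0e-04 -1.0e+00]
shift mm [  13.6 -150.    21.6]
```

View pics/wrist9.png

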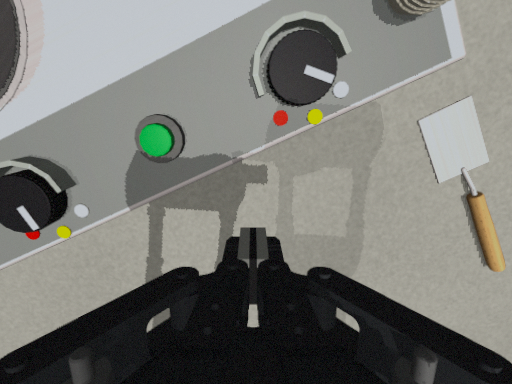

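View pics/top9.png

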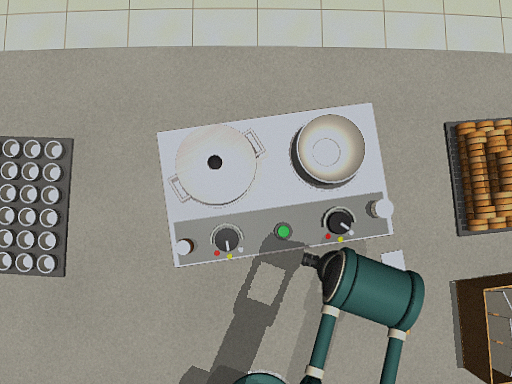

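View pics/scene9.png

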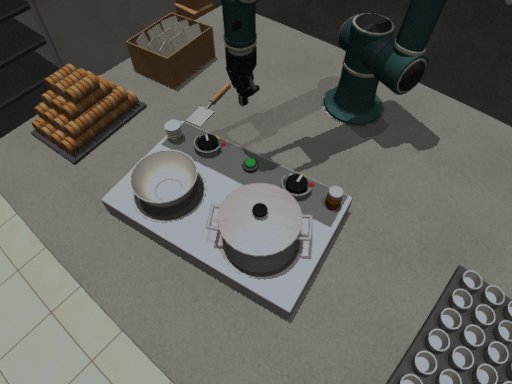

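In the wrist view the left pointer looks a little towards red, which may be parallax from the raised knob top. I'll measure its angle.

```bash
python3 -c "
from h import *
im=np.load('top9.npz')['im']; d=np.load('top9.npz')['d']; p,T=campose('top')
cv2.imwrite('pics/c9.png',cv2.resize(im[210:270,190:300],None,fx=7,fy=7,interpolation=cv2.INTER_CUBIC))
for f in ('top0.npz','top9.npz'):
  g=np.load(f)['im'].astype(int); dd=np.load(f)['d']
  for c in ((226.4,239.2),(338.2,222.1)):
    ys,xs=np.mgrid[210:255,210:355]; m=((xs-c[0])**2+(ys-c[1])**2<10.5**2)
    w=np.where(m,np.clip(g[210:255,210:355].min(-1)-110,0,None),0)
    u=(w*xs).sum()/w.sum(); v=(w*ys).sum()/w.sum()
    a=at_z(p,T,u,v,.098)-at_z(p,T,*c,.098); print(f,'pointer angle warmer',(np.degrees(np.arctan2(a[1],a[0]))-8.3)%360, np.linalg.norm(a))
  D=np.median(dd[229:233,281:286]); print('button z',at_depth(p,T,283.1,230.9,D)[2])
"
```

```text
top0.npz pointer angle warmer 218.35917862820878 0.01453852329431514
top0.npz pointer angle warmer 232.77009453725998 0.01727458594142049
button z 0.09167275993721047
top9.npz pointer angle warmer 177.71282572378283 0.015505344164525637
top9.npz pointer angle warmer 232.73425069174147 0.01722413259878922
button z 0.09327998483682687
```

View pics/c9.png

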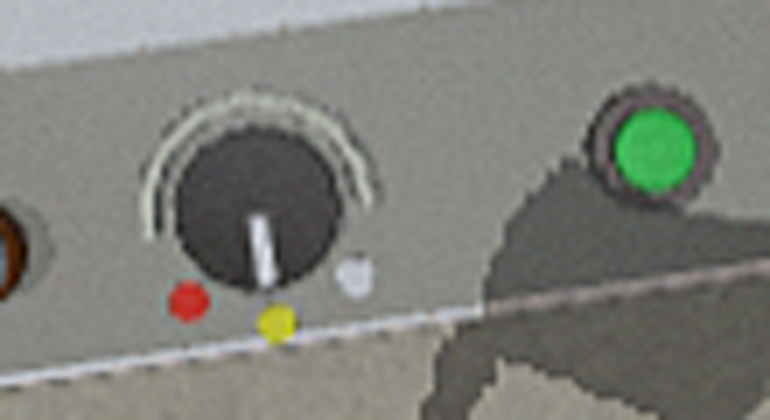

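```bash
python3 -c "
from h import *
print(bot.finish_job())"
```

```text
the job is handed in; nothing more can be done
None
```

The pot's knob (left, +y) is at the first setting, and the start button was pressed down to its stop and came up again. The job is handed in at about 10 s of the 45 s allowed; no verdict is reported.

- **Knob:** I pressed both fingertips on its top with about 14 N and turned them 43° clockwise about its axis. In the last top view the pointer is at 178° in the warmer's frame, where the yellow dot is nominally 180°.
- **Start button:** I pressed it with shut fingers until the force rose sharply with no further travel: 13 N, with the tip 5.7 mm below the button's resting height. After I lifted off, its top measured 93 mm up, against 92 mm before.
- **Other knob and bystanders:** The right knob's pointer reads the same before and after. The pot, bowl, jar and cups look unmoved by eye in the top and scene views; I did not measure their positions. The arm ended clear of everything.

Two readings disagreed:
- **Knob spacing:** The top camera put the knobs 295 mm apart instead of 300 mm, so I averaged in the wrist camera's reading.
- **Pointer direction:** The last wrist picture seemed to show the left pointer slightly towards red. I took that as parallax, because the top view put it at the yellow dot.

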